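Seat the globe lamp in its charging tray and switch the charger on

ROBOT

A 6-joint arm with a two-finger parallel gripper is mounted at the origin on a cart in front of the work surface, level with it; the furniture and walls round the work are solid. World frame = base frame: x ahead of the robot, y to its left, z up, the work surface at z = 0. Lengths are in m, angles in degrees, forces in N, time in s.
With the tool pointing down it reaches from about 0.35 to 0.875 m from the base axis. Payload 15.5 kg.
Tool frame: the origin (TCP) lies at the centre of the arm's flange, where the gripper is bolted on; the fingertips stand 173 mm ahead of it and the grasp point (between the pads) lies 155 mm ahead of it; z points along the fingers, y is the line along which they close (so a half turn about z gives the same grasp; the last joint's range is limited). The gripper opens to 85 mm and grips with 20 to 120 N. Pads are 22 mm wide; open, the fingers measure 114 mm over their backs; the gripper's body (76 mm by 85 mm) begins 54 mm behind the grasp point. The pads swing forward as they close: fully open they stand 13 mm farther back than shut.
Start: joints at [-77.435, 28.281, 77.091, -0, 74.628, -5.472], TCP at [0.194, -0.594, 0.405] pointing down, gripper open.
Joint ranges: [-166.48, 166.48], [-47.26, 123.95], [12.59, 153.08], [-70.14, 250.14], [6.76, 159.57], [-176.63, 176.63]. Speed limits (degrees/s): [108.29, 108.29, 147.25, 172.46, 172.46, 172.46].

INTERFACE

Orientations are given as [roll, pitch, yaw] about the fixed x, y, z axes, in that order (R = Rz(yaw) Ry(pitch) Rx(roll)).
In Python, from rig import robot, telemetry, snapshot, camera_model, ticket, spot_in gives the robot as it stands. The module is installed in compiled form; this text tells all that it offers. Calls block until the motion is done:
- robot.move_ptp(position, orientation): joint-space move of the TCP to a pose.
- robot.servo_line(position, frame=None, v=0.15, until_force=None): straight line of the TCP; frame=None keeps the orientation; v is the mean speed in m/s. With until_force (N) it stops when the force on the tool has changed by that much, and returns True; else False.
- robot.goto_joints(angles): joint-space move.
- robot.grip(opening, newtons=None): finger opening in m; newtons is the grip in N (None keeps the last); returns when the fingers have stopped.
- robot.sleep(seconds).
- robot.solve_ik(position, orientation): joint angles nearest the present ones, or None.
- telemetry.state(): the state.
- snapshot(name): name is "scene" or "top" or "wrist"; returns the picture (400x640x3 uint8, red, green, blue); there is no depth.
- camera_model(name): a dict with "fx", "fy", "cx", "cy" (pixels), "extrinsics" (4x4, takes a point from camera to world coordinates); the wrist camera has in their place "mount" (4x4, takes a point from camera to tool coordinates, whose origin is the TCP and whose axes are the flange's). Camera axes: x right, y up, looking along -z (the intrinsics and any distortion apply to the point x, -y, -z); pixel columns grow to the right and rows downward; lengths in m; the calibration is good to about 2 mm. A picture is of the moment at which its call begins: read the wrist's pose just before it. camera_model takes no time and is no camera call.
A pose or a line that the arm cannot do raises robot.IKError and nothing moves.
- ticket.finish_job(): hands the job in; it is judged then, once.
Trained networks look in the newest picture that a camera, given by its name, has taken for a name from the list of things; names that differ only in an ending like _2 or _b are one class to them, and where a whole thing is asked for, a point or a joint stands for the part that bears it (a point fixed in the world has none). Each returns a list of dicts, best first, with "p" (0 to 1); they miss things now and then, are a little off and sometimes report something else, mostly with a low value. They report only what shows in the picture. A call takes as long as a camera call.
- spot_in(camera, query): "point" ([x, y, z] in m, in world coordinates, good to about 4 mm: the middle of the surface that is visible of it).
The state is a dict: "time_s": time; "qpos": joint angles; "dq": joint speeds; "joint_efforts": joint torques, N m; "tool_pos": TCP position; "ee_rot": TCP orientation; "contact_force": force on the tool from outside, world axes, zero at the start; "moment": the same for the moment, N m; "gripper_width": finger opening in m; "grip_force": force on a finger pad.
Only numpy, scipy, OpenCV 4.12 (cv2) and the standard library are available. Lean on these libraries where they do the work, as an engineer would, in place of code of your own. Each camera call takes 0.05 s, during which the arm holds its last target. There are 200 camera calls.

TASK

One of the two cordless globe lamps lies loose on the felt of the charging tray. With the charger still off, nudge it onto the free seat so that it rests on all three of that seat's rubber feet, then switch the charger on by pulling the knob at the front of the tray all the way out. Leave the other lamp on its seat and knock nothing over.

Things in the scene. Friction and masses are not known exactly. Their poses are not given: they have to be found in the camera images.
- tray: dark wooden charging tray, 260 (x) x 330 (y) mm, fixed on cover boards (top at z = 0.0105). Origin: centre of its underside; +x to its back, +y to its left. Felt floor 17 mm above the origin, x -108 to +121, y -156 to +156 mm; side and back rims 32 mm high, 9 thick; front 38 high, 22 thick. Two seats at x +73, y +82 and -82 mm; either may be the free one.
- free_seat: the empty seat: a round well in the felt, 76 mm across and 6.5 mm deep, with a dark bottom and three rubber feet in it. Origin: centre of the well at the height of the felt; axes as the tray's. A globe at rest on the three feet touches nothing else: its centre is straight above this origin, 41 mm up, 4 mm lower than a globe on the felt.
- free_seat_back_foot: back foot of the free seat: fixed rubber dome of 8 mm radius whose top stands 4 mm above the felt. Origin: the dome's centre, 28 mm from the seat's centre towards +x of the tray (away from the robot) and 4 mm below the felt.
- free_seat_left_foot: front left foot of the free seat, same dome; origin 14 mm in front of (-x) and 24 mm to the left (+y) of the seat's centre. A globe rolls in from the front between the two front feet: it sinks 3 mm over the well's edge, rises 1 mm over these feet and drops 2 mm onto all three; pushed too little, it stays leaning on the edge.
- free_seat_right_foot: front right foot of the free seat, same dome; origin 14 mm in front of (-x) and 24 mm to the right (-y) of the seat's centre.
- globe: the loose lamp: white sealed plastic ball, 90 mm across (wider than the gripper opens), 0.2 to 0.42 kg, any way up, at first resting on the felt in the front half of the tray. Origin: its centre (its own axes turn as it rolls). It rolls easily, with a slight drag from the felt.
- taken_seat: the other seat, the same as the free one (well, three feet, same axes), with the other lamp on it. Origin: centre of the well at the height of the felt.
- seated_globe: the other lamp, the same 90 mm ball, loose, resting on the three feet of the other seat. Origin: its centre, 41 mm above the taken seat's origin.
- switch_knob (a joint): the charger's push-pull switch, sliding straight out of the tray's front towards -x of the tray: 0 = pushed in (off), 0.014 m = fully out (on). A snap spring holds it at either end and flips it over at 7 mm; pulling it takes 5 to 6 N.
- knob_grip (a point): point on the knob's axis, 16 mm out from the tray's front face when pushed in. The steel knob is round, 24 mm across near its end, 17 mm at its root, and 20 mm long (4 to 24 mm out from the face when in), its axis along the tray's x, 21 mm above the tray's underside, 115 mm to the right (-y) of the tray's middle. It moves with the knob.
- cup: white espresso cup, 58 mm high, standing on the cover boards to the left of the tray; not to be knocked over. Origin: centre of its underside; z up.
- cocoa_shaker: steel cocoa shaker, 67 mm across and 105 mm high, standing to the right of the tray; not to be knocked over. Origin: centre of its underside; z up.

How it is judged:
By the outcome, as a careful person would: the job done as asked, in the order asked, and still so for the second after the job is handed in, with the robot touching nothing.
It also fails if it takes over 69 s, if anything falls off the work surface, if the arm or the gripper's body presses on something with over 40 N, if the wrist force passes 120 N, or if a joint passes its speed limit or range.

## Working session

There is one attempt and no reset: what is moved stays moved. The work goes in short steps, each a Python script; the robot and the scene stay as the last script left them, time stands still between calls to the robot, and variables do not carry over. Pictures are saved under pics/ and viewed, at most 10 in all, crops included, and the job is handed in when it is done.

```bash
mkdir -p pics; python3 - <<'E'
from rig import robot, telemetry, snapshot, camera_model, ticket, spot_in
import cv2, numpy as np
for c in ("top","scene"):
    im=snapshot(c); cv2.imwrite(f"pics/{c}0.png",im[:,:,::-1])
    m=camera_model(c); print(c,{k:(np.round(v,4).tolist()) for k,v in m.items()})
    for q in ("tray","free_seat","free_seat_back_foot","free_seat_left_foot","free_seat_right_foot","globe","taken_seat","seated_globe","knob_grip","cup","cocoa_shaker"):
        print(q,[(np.round(d["point"],4).tolist(),round(d["p"],2)) for d in spot_in(c,q)[:3]])
print(telemetry.state())
E
```

```text
top {'fx': 374.5558, 'fy': 374.5558, 'cx': 321.7168, 'cy': 195.2893, 'extrinsics': [[-0.0075, 0.9964, -0.0842, 0.4511], [-1.0, -0.0073, 0.0032, -0.0091], [0.0026, 0.0842, 0.9964, 1.318], [0.0, 0.0, 0.0, 1.0]]}
tray [([0.5818, -0.0578, 0.0313], 0.74)]
free_seat [([0.6729, 0.0242, 0.0197], 0.65)]
free_seat_back_foot []
free_seat_left_foot []
free_seat_right_foot []
globe [([0.5604, 0.0249, 0.1048], 0.85), ([0.5864, 0.3855, 0.0442], 0.65)]
taken_seat []
seated_globe [([0.6594, -0.1345, 0.0982], 0.87)]
knob_grip []
cup [([0.5887, 0.381, 0.0465], 0.7)]
cocoa_shaker [([0.5344, -0.3751, 0.1055], 0.59)]
scene {'fx': 459.6977, 'fy': 459.6977, 'cx': 311.0791, 'cy': 200.5254, 'extrinsics': [[-0.6514, 0.4819, -0.5861, -0.2837], [-0.7586, -0.3955, 0.5178, 0.7382], [0.0177, 0.7819, 0.6232, 0.9952], [0.0, 0.0, 0.0, 1.0]]}
tray [([0.5628, -0.0307, 0.0289], 0.74)]
free_seat [([0.6781, 0.026, 0.0208], 0.61)]
free_seat_back_foot [([0.5429, 0.0427, 0.0942], 0.53)]
free_seat_left_foot []
free_seat_right_foot []
globe [([0.5431, 0.043, 0.0935], 0.89)]
taken_seat [([0.6481, -0.1186, 0.0236], 0.47)]
seated_globe [([0.6471, -0.1202, 0.0886], 0.81)]
knob_grip []
cup [([0.5944, 0.3775, 0.0503], 0.77)]
cocoa_shaker [([0.5375, -0.3609, 0.0918], 0.44)]
{'time_s': 1.2, 'qpos': array([-7.74344617e+01,  2.82805680e+01,  7.70900223e+01, -1.78202479e-03,
        7.46283225e+01, -5.46970881e+00]), 'dq': array([-0.02887514,  0.06219839, -0.02456712, -0.10462687, -0.02287925,
       -0.00962018]), 'joint_efforts': array([ 2.49913603e-03, -8.82031059e+01, -3.84260988e+01,  9.82316692e-05,
        1.19704677e-03, -2.10672806e-05]), 'tool_pos': array([ 0.19352261, -0.59429318,  0.40469238]), 'ee_rot': array([1.79999082e+02, 1.81408868e-03, 1.80357195e+01]), 'contact_force': array([ 0.28272201, -0.40136222, -0.16434598]), 'moment': array([-0.00435698, -0.01871866,  0.00628406]), 'grip_force': 0.0, 'gripper_width': 0.0851986292489268}
```

```bash
python3 - <<'E'
import cv2
im=cv2.imread("pics/top0.png"); cv2.imwrite("pics/topc.png",cv2.resize(im[90:260,180:480],None,fx=2.66,fy=2.66,interpolation=cv2.INTER_CUBIC))
E
```

```text
(no output)
```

View pics/topc.png

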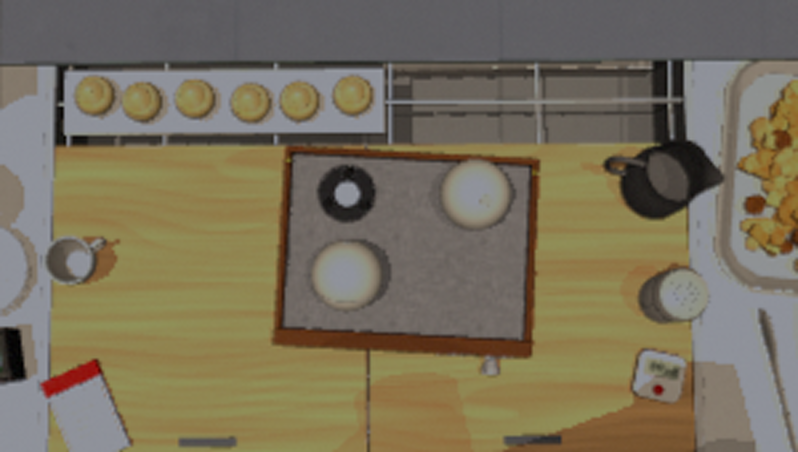

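View pics/scene0.png

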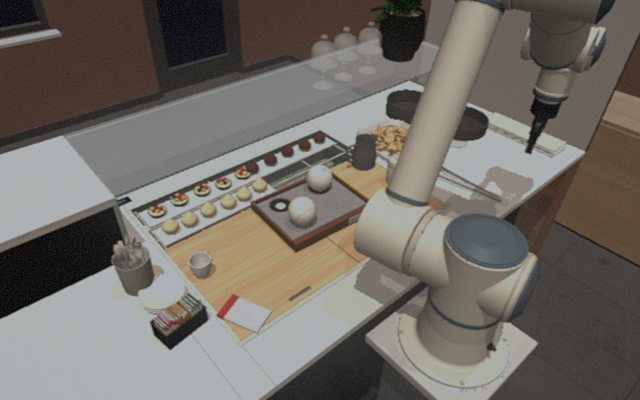

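The top picture shows the tray turned by about -3°, with its corners at crop (290,148), (538,160), (530,355) and (274,342). The free seat is at back left (347,193), the loose globe in front of it (347,274), the seated lamp at (476,194) and the knob at (490,366). I'll compute positions from these and then look from near.

```bash
cat > h.py <<'E'
from rig import robot, telemetry, snapshot, camera_model, ticket, spot_in
import cv2, numpy as np
from scipy.spatial.transform import Rotation as R
def pose(cam):
    m=camera_model(cam)
    if cam!="wrist": return m,np.array(m["extrinsics"])
    s=telemetry.state(); T=np.eye(4); T[:3,:3]=R.from_euler("xyz",s["ee_rot"],degrees=True).as_matrix(); T[:3,3]=s["tool_pos"]
    return m,T@np.array(m["mount"])
def K(m): return np.array([[m["fx"],0,m["cx"]],[0,m["fy"],m["cy"]],[0,0,1.]])
def dist(m):
    for k in m:
        if "dist" in k: return np.array(m[k],float)
def ray(mT,u,v,z):
    m,T=mT; p=cv2.undistortPoints(np.array([[[u,v]]],float),K(m),dist(m))[0,0]
    d=T[:3,:3]@[p[0],-p[1],-1]; return T[:3,3]+d*(z-T[2,3])/d[2]
def project(mT,P):
    m,T=mT; c=(np.atleast_2d(P)-T[:3,3])@T[:3,:3]*[1,-1,-1]
    return cv2.projectPoints(c,np.zeros(3),np.zeros(3),K(m),dist(m))[0][:,0]
E
python3 - <<'E'
from h import *
mT=pose("top"); f=lambda c,r,z: ray(mT,180+(c+.5)/2.66-.5,90+(r+.5)/2.66-.5,z)
C=[f(290,148,.0425),f(538,160,.0425),f(530,355,.0485),f(274,342,.0485)]
print(np.round(C,4), "c",np.mean(C,0), "sizes",[np.linalg.norm((C[i]-C[(i+1)%4])[:2]) for i in range(4)])
d=(C[0]-C[1]); print("yaw",np.degrees(np.arctan2(-d[0],d[1]))); d=C[3]-C[2]; print(np.degrees(np.arctan2(-d[0],d[1])))
print("seat",f(347,193,.0275),"globe",f(347,274,.0725),"sg",f(476,194,.0685),"knob",f(490,366,.03))
m=camera_model("wrist"); print({k:np.round(v,4).tolist() if not isinstance(v,str) else v for k,v in m.items()})
E
```

```text
[[ 0.733   0.0995  0.0425]
 [ 0.7149 -0.2225  0.0425]
 [ 0.4625 -0.206   0.0485]
 [ 0.4814  0.1193  0.0485]] c [ 0.59794094 -0.05242609  0.0455    ] sizes [np.float64(0.32247477391795915), np.float64(0.25302286813024333), np.float64(0.32590329842767635), np.float64(0.2523955130584041)]
yaw -3.2096426648068412
-3.3295527175445336
seat [0.67597619 0.02613638 0.0275    ] globe [0.56534038 0.02541217 0.0725    ] sg [ 0.66639333 -0.13856159  0.0685    ] knob [ 0.44887138 -0.15704534  0.03      ]
{'fx': 336.9114, 'fy': 336.9114, 'cx': 321.3662, 'cy': 202.5608, 'mount': [[0.0009, 0.9575, 0.2884, 0.0736], [1.0, -0.0005, -0.0013, -0.001], [-0.0011, 0.2884, -0.9575, 0.0321], [0.0, 0.0, 0.0, 1.0]]}
```

The tray is at about (0.598, -0.052) with yaw -3.3°, and its sizes agree. Next is a close wrist view of the seat and globe.

```bash
python3 - <<'E'
from h import *
robot.move_ptp([0.66,-0.02,0.42],[180,0,-3.3])
robot.grip(0.05,20)
mT=pose("wrist"); im=snapshot("wrist"); cv2.imwrite("pics/w1.png",im[:,:,::-1]); np.save("w1T.npy",mT[1])
for q in ("free_seat","free_seat_back_foot","free_seat_left_foot","free_seat_right_foot","globe","seated_globe"):
    print(q,[(np.round(d["point"],4).tolist(),round(d["p"],2)) for d in spot_in("wrist",q)[:3]])
c=np.array([.598,-.052]);y=np.radians(-3.3);Rz=np.array([[np.cos(y),-np.sin(y)],[np.sin(y),np.cos(y)]])
P=[[.13,.165,.0425],[.13,-.165,.0425],[.073,.082,.0275],[.073+.028,.082,.0315],[.059,.106,.0315],[.059,.058,.0315],[.073,-.082,.0685]]
for p in P: print(p,project(mT,np.r_[Rz@p[:2]+c,p[2]]))
print(project(mT,[.5653,.0254,.0725])); s=telemetry.state(); print(s["time_s"],s["tool_pos"],s["qpos"],s["gripper_width"])
E
```

```text
free_seat [([0.6773, 0.025, 0.0213], 0.69)]
free_seat_back_foot [([0.7078, 0.027, 0.0257], 0.49)]
free_seat_left_foot [([0.6649, 0.0496, 0.0321], 0.5)]
free_seat_right_foot [([0.6635, 0.0035, 0.0294], 0.47), ([0.5845, 0.3501, 0.0312], 0.37)]
globe [([0.5843, 0.0154, 0.1031], 0.74), ([0.6183, -0.0519, 0.027], 0.6)]
seated_globe [([0.6752, -0.13, 0.1008], 0.91)]
[0.13, 0.165, 0.0425] [[190.34157712 104.61316595]]
[0.13, -0.165, 0.0425] [[525.40187416 104.86584651]]
[0.073, 0.082, 0.0275] [[278.6009082  159.70848411]]
[0.10099999999999999, 0.082, 0.0315] [[277.17332773 133.59354198]]
[0.059, 0.106, 0.0315] [[256.31856286 173.24589343]]
[0.059, 0.058, 0.0315] [[300.91618057 173.26860363]]
[0.073, -0.082, 0.0685] [[444.32983447 166.90699698]]
[[283.52741   271.9359841]]
4.6083 [ 0.66000531 -0.01997655  0.42003324] [-6.91173946e+00  3.04797026e+01  7.05063300e+01 -2.22628349e-03
  7.90108037e+01  8.63835113e+01] 0.05021526763803754
```

View pics/w1.png

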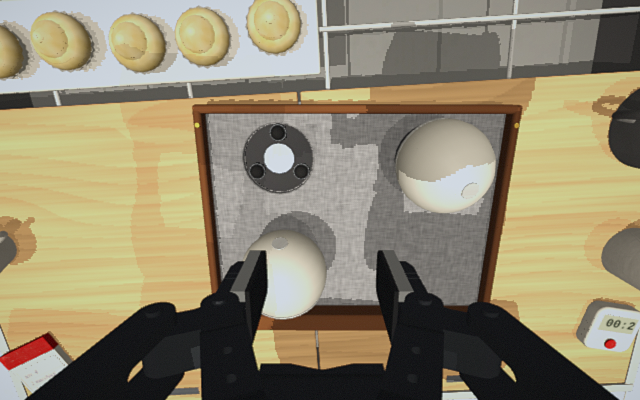

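The feet at (278,132), (257,172) and (301,172) and the globe at about (281,274) match the prediction to 1–3 px. Now I'll push with the fingers as a V, stopping before the well to check.

```bash
python3 - <<'E'
from h import *
seat=np.array([.676,.0262]); ball=np.array([.5645,.0265]); u=(seat-ball)/np.linalg.norm(seat-ball); yaw=np.degrees(np.arctan2(u[1],u[0])); print(yaw)
b=ball-u*.067; z=.229
robot.move_ptp([*b,.36],[180,0,yaw]); robot.servo_line([*b,z],v=.12)
e=seat-u*(.0484+.045)
print(robot.servo_line([*e,z],v=.03,until_force=15)); robot.sleep(.5)
mT=pose("wrist"); im=snapshot("wrist"); cv2.imwrite("pics/w2.png",im[:,:,::-1])
for q in ("free_seat","globe"): print(q,[(np.round(d["point"],4).tolist(),round(d["p"],2)) for d in spot_in("wrist",q)[:2]])
print(project(mT,[[*seat,.0275],[*(seat-u*.045),.0725],[seat[0]+.028,seat[1]-.002,.0315]]))
it=snapshot("top"); cv2.imwrite("pics/t2.png",it[:,:,::-1]); print(spot_in("top","globe")[:1])
s=telemetry.state(); print(s["time_s"],s["tool_pos"],s["contact_force"])
E
```

```text
-0.15415867602093253
False
free_seat [([0.6933, 0.0262, 0.0177], 0.71)]
globe [([0.6451, 0.0242, 0.1115], 0.7)]
[[323.27448699  56.07814978]
 [323.7490265  170.61972445]
 [327.98422772 -15.77741013]]
[]
10.3333 [0.58257683 0.02644141 0.2289832 ] [-0.22287451 -0.06707701 -0.30835141]
```

View pics/w2.png

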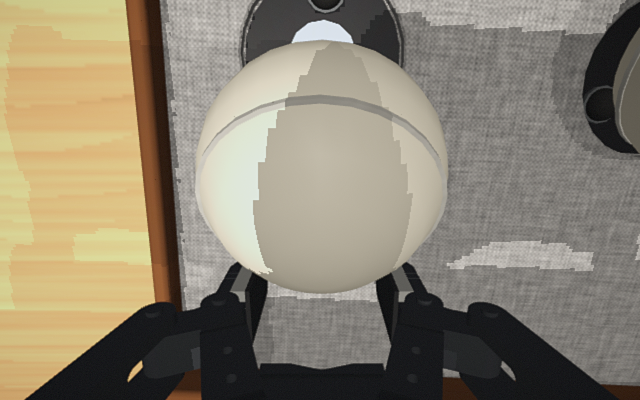

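The globe sits centred against both fingers at (322,168), with prediction (324,171), and the well lies straight ahead with its edges at columns 242–402. Pushing it in.

```bash
python3 - <<'E'
from h import *
seat=np.array([.676,.0262]); z=.229
e=seat-[.0484+.005,0]
print(robot.servo_line([*e,z],v=.025,until_force=20)); robot.sleep(1.0); print(telemetry.state()["contact_force"])
robot.servo_line([e[0]-.06,e[1],z],v=.08); robot.servo_line([e[0]-.06,e[1],.36],v=.15)
robot.move_ptp([0.66,-0.02,0.42],[180,0,-3.3])
mT=pose("wrist"); im=snapshot("wrist"); cv2.imwrite("pics/w3.png",im[:,:,::-1])
for q in ("globe","seated_globe"): print(q,[(np.round(d["point"],4).tolist(),round(d["p"],2)) for d in spot_in("wrist",q)[:2]])
c=np.array([.598,-.052]);y=np.radians(-3.3);Rz=np.array([[np.cos(y),-np.sin(y)],[np.sin(y),np.cos(y)]])
# outline prediction vs contour
for y0,lab in((.082,"free"),(-.082,"taken")):
    print(lab,project(mT,[*(Rz@[.073,y0]+c),.0685]))
vis=im[:,:,::-1].copy()
for y0 in (.082,-.082):
    C=np.r_[Rz@[.073,y0]+c,.0685]; o=mT[1][:3,3]; n=C-o; d=np.linalg.norm(n); n/=d
    a=np.cross(n,[0,0,1.]); a/=np.linalg.norm(a); b=np.cross(n,a); r=.045; cc=C-n*r*r/d; rr=r*np.sqrt(1-(r/d)**2)
    t=np.linspace(0,2*np.pi,60); cv2.polylines(vis,[np.int32(np.round(project(mT,cc+rr*(np.outer(np.cos(t),a)+np.outer(np.sin(t),b)))))],True,(0,0,255),1)
cv2.imwrite("pics/v3.png",cv2.resize(vis[80:280,170:540],None,fx=2.1,fy=2.1))
s=telemetry.state(); print(s["time_s"])
E
```

```text
False
[ 0.84046597 -0.42768321 -0.43187146]
globe [([0.6854, 0.0218, 0.1041], 0.81)]
seated_globe [([0.6725, -0.1292, 0.0993], 0.86)]
free [[273.21556567 166.46907109]]
taken [[444.85700852 166.52375943]]
15.7167
```

View pics/v3.png

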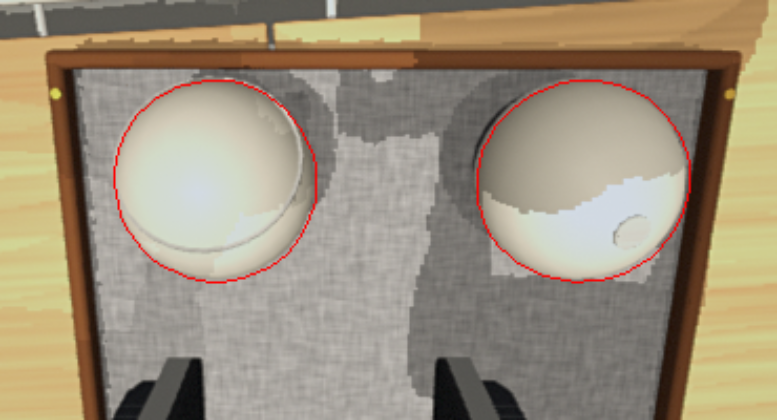

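Both globes match the predicted seated outlines to about 1 px, so the loose one rests on its feet. Next, a close look at the knob.

```bash
python3 - <<'E'
from h import *
robot.move_ptp([.50,-.16,.36],[180,0,-3.3]); robot.grip(.05,20)
mT=pose("wrist"); im=snapshot("wrist")
c=np.array([.598,-.052]);y=np.radians(-3.3);Rz=np.array([[np.cos(y),-np.sin(y)],[np.sin(y),np.cos(y)]])
W=lambda lx,ly,z:np.r_[Rz@[lx,ly]+c,z]
print([(np.round(d["point"],4).tolist(),round(d["p"],2)) for d in spot_in("wrist","switch_knob")[:2]], W(-.146,-.115,.0315))
vis=im[:,:,::-1].copy()
for p in ([W(-.134,-.115+s*.0085,.0315) for s in(-1,1)]+[W(-.154,-.115+s*.012,.0315) for s in(1,-1)],[W(-.13,-.165,.0485),W(-.13,.0,.0485)],[W(-.108,-.156,.0485),W(-.108,.0,.0485)]):
    cv2.polylines(vis,[np.int32(np.round(project(mT,np.array(p))*1))],len(p)>2,(0,255,0),1)
cv2.imwrite("pics/k1.png",cv2.resize(vis[150:400,180:480],None,fx=2.3,fy=2.3)); print(telemetry.state()["time_s"])
E
```

```text
[([0.4472, -0.1596, 0.0414], 0.61), ([0.5397, -0.36, 0.0784], 0.51)] [ 0.44562223 -0.15840496  0.0315    ]
16.9167
```

View pics/k1.png

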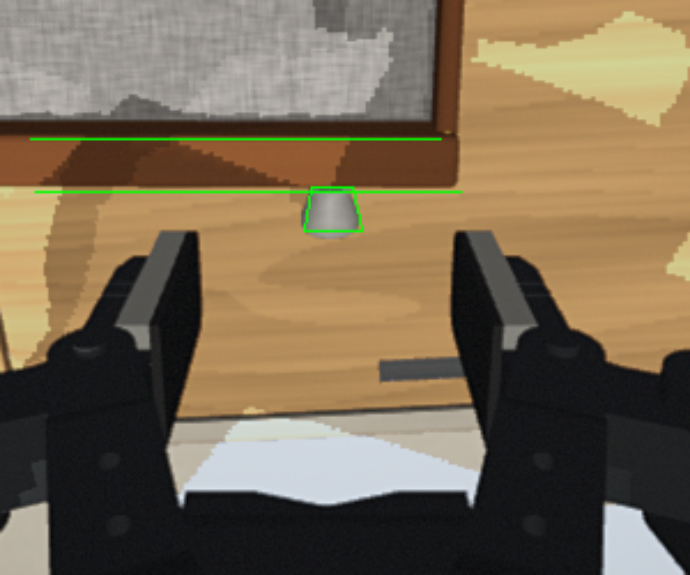

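The tray's front edge lies about 1.5 mm deeper than predicted (row 187 against 191), and the knob matches to 1 mm at crop (331,212). Grasp and pull.

```bash
python3 - <<'E'
from h import *
a=np.radians(-3.3); u=np.array([np.cos(a),np.sin(a)]); k=np.array([.445,-.1588]); z=.188
robot.move_ptp([*k,.28],[180,0,-3.3])
print(robot.servo_line([*k,z],v=.06,until_force=12))
print("w",robot.grip(0.0,50),telemetry.state()["gripper_width"],telemetry.state()["contact_force"])
p0=np.array(telemetry.state()["tool_pos"])
t=p0.copy(); t[:2]-=u*.022
print(robot.servo_line(t,v=.01,until_force=22))
s=telemetry.state(); print("moved",np.linalg.norm(s["tool_pos"]-p0),s["contact_force"],s["gripper_width"],s["time_s"])
robot.sleep(.3)
robot.grip(.06); s=telemetry.state(); print(s["contact_force"])
robot.servo_line([*s["tool_pos"][:2],.30],v=.1)
robot.move_ptp([.50,-.16,.36],[180,0,-3.3])
mT=pose("wrist"); im=snapshot("wrist")
c=np.array([.5985,-.052]);Rz=np.array([u,[-u[1],u[0]]]).T
W=lambda lx,ly,z:np.r_[Rz@[lx,ly]+c,z]
vis=im[:,:,::-1].copy()
p=[W(-.148,-.115+s*.0085,.0315) for s in(-1,1)]+[W(-.168,-.115+s*.012,.0315) for s in(1,-1)]
cv2.polylines(vis,[np.int32(np.round(project(mT,np.array(p))))],True,(0,255,0),1)
cv2.imwrite("pics/k2.png",cv2.resize(vis[150:400,180:480],None,fx=2.3,fy=2.3)); print(telemetry.state()["time_s"])
E
```

```text
False
w False 0.021458812335945446 [ 2.87821974 10.42564689  9.90199864]
True
moved 0.01478309682968284 [3.65525804 5.93608385 0.30980923] 0.021804470060901263 20.95
[ 0.44013998  0.58443529 -0.01957193]
23.4833
```

View pics/k2.png

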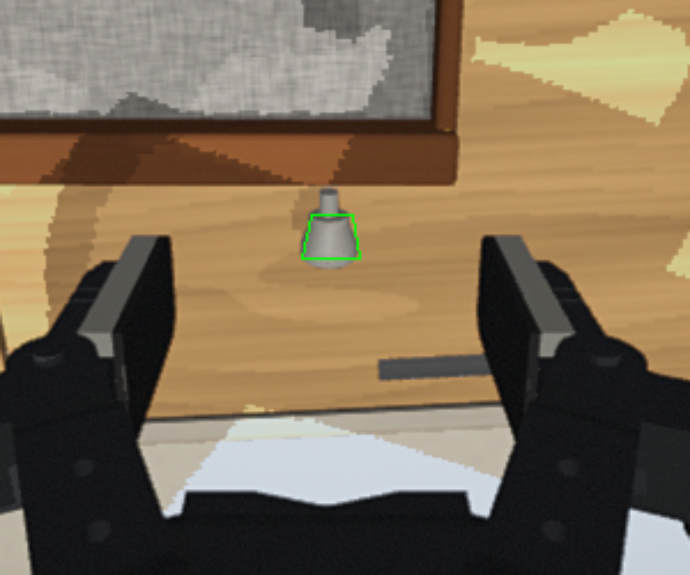

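The knob is out by the full 14 mm, as its outline matches the predicted "on" position. One last check of the globes and the rest of the scene.

```bash
python3 - <<'E'
from h import *
robot.move_ptp([0.66,-0.02,0.42],[180,0,-3.3])
im=snapshot("wrist"); a=cv2.imread("pics/w3.png")[:,:,::-1]
print("diff vs w3 round globes:",np.abs(im[80:240,200:520].astype(int)-a[80:240,200:520]).mean())
t=snapshot("scene")
for q in ("cup","cocoa_shaker","globe","seated_globe"): print(q,[(np.round(d["point"],3).tolist(),round(d["p"],2)) for d in spot_in("scene",q)[:1]])
print(telemetry.state()["time_s"])
E
```

```text
diff vs w3 round globes: 7.185078125
cup [([0.592, 0.374, 0.049], 0.56)]
cocoa_shaker [([0.508, -0.389, 0.103], 0.6)]
globe [([0.653, 0.043, 0.089], 0.62)]
seated_globe [([0.644, -0.121, 0.084], 0.75)]
24.6667
```

```bash
python3 - <<'E'
from h import *
im=snapshot("wrist"); a=cv2.imread("pics/w3.png"); b=im[:,:,::-1]
cv2.imwrite("pics/f.png",np.hstack([x[60:380,150:540] for x in (a,b)]))
E
```

```text
(no output)
```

View pics/f.png

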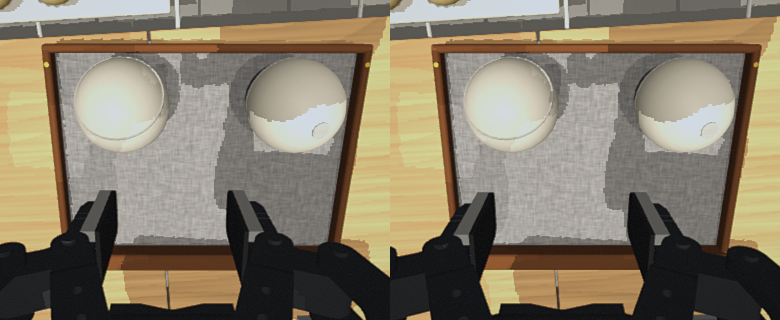

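Both globes sit exactly as before (left at (120,103) and (510,103) in the two halves); the difference is a uniform shift of about 1 px.

```bash
python3 -c "
from rig import ticket; print(ticket.finish_job())"
```

```text
the job is handed in; nothing more can be done
None
```

The loose lamp is on the free seat (its outline matches the three-feet position to about 1 mm), the knob was then pulled fully out, the other lamp is still on its seat, and the job is handed in at about 25 s of the 69 s allowed.

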